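# Seat the dust filter cover with four crank nuts

## Robot

A 7-joint arm with a two-finger parallel gripper is mounted at the origin on the work surface. World frame = base frame: x ahead of the robot, y to its left, z up, the work surface at z = 0. Lengths are in m, angles in rad, forces in N, time in s.
With the tool pointing down it reaches from about 0.425 to 0.8 m from the base axis. Payload 8.3 kg.
Tool frame: the origin (TCP) lies between the finger pads; the fingertips stand robot.tips_ahead ahead of it and the grasp point (between the pads) lies 11 mm behind it (robot.tips_ahead is the distance from the TCP to the fingertips, in m); z points along the fingers, y is the direction in which the jaws open and shut (so a half turn about z gives the same grasp; the last joint's range is limited). The gripper opens to 85 mm and grips with 20 to 120 N. Pads are 22 mm wide; open, the fingers measure 114 mm over their backs; the gripper's body (76 mm by 85 mm) begins 54 mm behind the grasp point. The pads swing forward as they close: fully open they stand 13 mm farther back than shut.
Start: joints at [-1.269, 0.383, 0.016, 1.37, -0.006, 1.388, -0.046], TCP at [0.223, 0.584, 0.239] pointing down, gripper open.
Joint ranges: [-2.95, 2.95], [-0.25, 2.06], [-1.52, 1.56], [0.18, 2.33], [-1.44, 4.58], [0.02, 2.06], [-3.01, 3.01]. Speed limits (rad/s): [2.39, 2.39, 3.01, 3.01, 3.14, 3.14, 3.14].

## Interface

Orientations are given as a unit quaternion [x, y, z, w].
In Python, from rig import robot, vision gives the robot as it stands. The module is installed in compiled form; this text tells all that it offers. Calls block until the motion is done:
- robot.move_to(position, orientation): joint-space move of the TCP to a pose.
- robot.movel(position, ori=None, speed=0.15, until_force=None): straight line of the TCP; ori=None keeps the orientation; speed is the mean speed in m/s. With until_force (N) it stops when the force on the tool has changed by that much, and returns True; else False.
- robot.move_j(angles): joint-space move.
- robot.set_gripper(opening): opening from 0.0 (shut) to 1.0 (fully open); the grip force is fixed at half the most; returns when the fingers have stopped.
- robot.sleep(seconds).
- robot.inverse_kinematics(position, orientation): joint angles nearest the present ones, or None.
- robot.observe(): the state.
- vision.snapshot(name): name is "scene" or "top" or "wrist"; returns the picture (384x512x3 uint8, red, green, blue); there is no depth.
- vision.get_calibration(name): a dict with "K" (3x3 intrinsics, pixels), "extrinsics" (4x4, takes a point from camera to world coordinates). Camera axes: x right, y down, z forward; pixel columns grow to the right and rows downward; lengths in m; the calibration is good to about 2 mm. A picture is of the moment at which its call begins: read the wrist's pose just before it. get_calibration takes no time and is no camera call; for the wrist camera it gives the pose at the moment of the call.
A pose or a line that the arm cannot do raises robot.PlanningError and nothing moves.
- robot.job_done(): hands the job in, once; it reports no verdict.
The state is a dict: "time_s": time; "joints": joint angles; "joint_vel": joint speeds; "joint_torque": joint torques, N m; "position": TCP position; "tcp_rot": TCP orientation; "wrist_force": force on the tool from outside, world axes, zero at the start; "torque": the same for the moment, N m; "opening": opening from 0.0 (shut) to 1.0 (fully open).
Only numpy, scipy, OpenCV 4.12 (cv2) and the standard library are available. Lean on these libraries where they do the work, as an engineer would, in place of code of your own. Each camera call takes 0.05 s, during which the arm holds its last target.

## Task

Seat the dust extractor's filter cover evenly on its seal: tighten the four crank nuts clockwise, about a half turn each, in cross order (one nut, then the one diagonally opposite, then the other two), each until it is firmly snug by feel. Do not over-tighten any nut, leave the second pair loose until the first pair is tight, and leave the things on the bench alone.

Things in the scene. Friction and masses are not known exactly. Their poses are not given: they have to be found in the camera images.
- housing: grey filter housing of a bench dust extractor, fixed to the bench, 200 x 200 mm, origin under its centre at bench height, z up; body 45 mm high with a raised square rim (inside 172 mm, 192 mm outside) whose top is 68 mm above the bench. Studs stand at (+-60, +-60) mm in its frame.
- plate: loose aluminium cover plate 169 x 169 x 8 mm inside the rim (1.5 mm play), origin under its centre, z up. At first it floats level on four weak springs (0.4 N/mm each), underside 58.5 mm above the bench, about 6 mm above a rubber seal frame. The seal's height differs by up to 2 mm either way and is not measured: the turn at which the plate lands on it must be felt.
- stud_a: fixed threaded stud at the far left corner (housing at yaw 0), upright 10 mm rod; origin on its axis 67 mm above the bench; x is the direction in which its lever pointed at the start, z up. It carries crank nut a. Cross order means a with c, and b with d.
- nut_a (a joint): turn of crank nut a in rad, 0 at the start, growing clockwise seen from above; goes 2.55 mm down per rad and stays where left. Runs freely at first (under 4 N push on its handle); comes tight at 1.8 to 3.7 rad, the push climbing within some tenths of a rad. Snug: 6 to 7.5 N on its handle, square to the lever, turning slowly or held. From about 9 N (held) on it may be over-tight.
- handle_a (a point): crank handle of nut a: an upright black round peg 16 mm thick that revolves freely, 45 mm from the stud axis on a flat steel lever. This point is on its axis, 113 mm above the bench at the start, 5 to 10 mm lower when tight; the peg reaches 16 mm above it and 24 mm below it, down to the lever (18 mm wide). Hub: 24 mm thick, top 109 mm above the bench. It swings over the outside of its corner.
- stud_b: fixed threaded stud at the near left corner (housing at yaw 0), upright 10 mm rod; origin on its axis 67 mm above the bench; x is the direction in which its lever pointed at the start, z up. It carries crank nut b. Cross order means a with c, and b with d.
- nut_b (a joint): turn of crank nut b in rad, 0 at the start, growing clockwise seen from above; goes 2.55 mm down per rad and stays where left. Runs freely at first (under 4 N push on its handle); comes tight at 1.8 to 3.7 rad, the push climbing within some tenths of a rad. Snug: 6 to 7.5 N on its handle, square to the lever, turning slowly or held. From about 9 N (held) on it may be over-tight.
- handle_b (a point): crank handle of nut b: an upright black round peg 16 mm thick that revolves freely, 45 mm from the stud axis on a flat steel lever. This point is on its axis, 113 mm above the bench at the start, 5 to 10 mm lower when tight; the peg reaches 16 mm above it and 24 mm below it, down to the lever (18 mm wide). Hub: 24 mm thick, top 109 mm above the bench. It swings over the outside of its corner.
- stud_c: fixed threaded stud at the near right corner (housing at yaw 0), upright 10 mm rod; origin on its axis 67 mm above the bench; x is the direction in which its lever pointed at the start, z up. It carries crank nut c. Cross order means a with c, and b with d.
- nut_c (a joint): turn of crank nut c in rad, 0 at the start, growing clockwise seen from above; goes 2.55 mm down per rad and stays where left. Runs freely at first (under 4 N push on its handle); comes tight at 1.8 to 3.7 rad, the push climbing within some tenths of a rad. Snug: 6 to 7.5 N on its handle, square to the lever, turning slowly or held. From about 9 N (held) on it may be over-tight.
- handle_c (a point): crank handle of nut c: an upright black round peg 16 mm thick that revolves freely, 45 mm from the stud axis on a flat steel lever. This point is on its axis, 113 mm above the bench at the start, 5 to 10 mm lower when tight; the peg reaches 16 mm above it and 24 mm below it, down to the lever (18 mm wide). Hub: 24 mm thick, top 109 mm above the bench. It swings over the outside of its corner.
- stud_d: fixed threaded stud at the far right corner (housing at yaw 0), upright 10 mm rod; origin on its axis 67 mm above the bench; x is the direction in which its lever pointed at the start, z up. It carries crank nut d. Cross order means a with c, and b with d.
- nut_d (a joint): turn of crank nut d in rad, 0 at the start, growing clockwise seen from above; goes 2.55 mm down per rad and stays where left. Runs freely at first (under 4 N push on its handle); comes tight at 1.8 to 3.7 rad, the push climbing within some tenths of a rad. Snug: 6 to 7.5 N on its handle, square to the lever, turning slowly or held. From about 9 N (held) on it may be over-tight.
- handle_d (a point): crank handle of nut d: an upright black round peg 16 mm thick that revolves freely, 45 mm from the stud axis on a flat steel lever. This point is on its axis, 113 mm above the bench at the start, 5 to 10 mm lower when tight; the peg reaches 16 mm above it and 24 mm below it, down to the lever (18 mm wide). Hub: 24 mm thick, top 109 mm above the bench. It swings over the outside of its corner.
- gouge: wood-handled hand tool with a steel blade, 240 mm long, lying on the bench left of the housing; origin under it. Leave alone.
- bowl_blank: turned wooden blank 116 mm wide, 45 mm high, at the near right of the housing; origin under its centre. Leave alone.
- sanding_block: cork block 70 x 110 x 30 mm at the far right of the housing; origin under its centre. Leave alone.
There are look-alikes about, which are no part of the job. There is more than one size of the plate; the job needs the larger.

How it is judged:
By the outcome, as a careful person would: the job done as asked, in the order asked, and still so for the second after the job is handed in, with the robot touching nothing.
It also fails if it takes over 72 s, if anything falls off the work surface, if the arm or the gripper's body presses on something with over 40 N, if the wrist force passes 120 N, or if a joint passes its speed limit or range.

## Working session

There is one attempt and no reset: what is moved stays moved. The work goes in short steps, each a Python script; the robot and the scene stay as the last script left them, time stands still between calls to the robot, and variables do not carry over. Pictures are saved under pics/ and viewed, and the job is handed in when it is done.

```bash
ls; mkdir -p pics; python3 - <<'E'
from rig import robot, vision
import cv2
o=robot.observe(); print({k:(v if not hasattr(v,'round') else v) for k,v in o.items()}); print(robot.tips_ahead)
for n in ("scene","top","wrist"):
    c=vision.get_calibration(n); print(n,c["K"],c["extrinsics"])
    cv2.imwrite(f"pics/{n}0.png",vision.snapshot(n)[:,:,::-1])
E
```

```text
pics
{'time_s': 0.0, 'joints': array([-1.26889136,  0.38421857,  0.01638512,  1.37116538, -0.00628994,
        1.38820081, -0.0464934 ]), 'joint_vel': array([-0.00082419, -0.00155094, -0.00162837, -0.00098859,  0.00076323,
       -0.00136049, -0.0024597 ]), 'joint_torque': array([ 2.33252131e-04, -6.27588272e+01,  8.44362024e-01, -3.71831095e+01,
        1.65562372e-02,  1.37847487e-02, -2.24764096e-05]), 'position': array([0.22277994, 0.58342084, 0.23828607]), 'tcp_rot': array([ 1.81362264e-01,  9.83415876e-01, -9.59197783e-04, -1.52167844e-04]), 'wrist_force': array([-0.61248262,  0.45456798, -0.58401991]), 'torque': array([ 0.00607333, -0.0578222 , -0.03934956]), 'opening': 1.0031371306948489}
0.008
scene [[405.06541876   0.         252.98547751]
 [  0.         405.06541876 184.48824118]
 [  0.           0.           1.        ]] [[ 0.52295719  0.66461431 -0.53366994  1.20488041]
 [ 0.85217163 -0.42080437  0.31100997 -0.35261994]
 [-0.01786896 -0.61742328 -0.78642812  0.9794141 ]
 [ 0.          0.          0.          1.        ]]
top [[378.58700367   0.         255.79423376]
 [  0.         378.58700367 190.63986491]
 [  0.           0.           1.        ]] [[ 0.02404688 -0.99666321  0.07800124  0.53957922]
 [-0.99969526 -0.02353768  0.00744098  0.02345524]
 [-0.00558018 -0.0781564  -0.99692549  0.92628498]
 [ 0.          0.          0.          1.        ]]
wrist [[324.65322165   0.         258.78044302]
 [  0.         324.65322165 190.44650091]
 [  0.           0.           1.        ]] [[ 3.55829640e-01  8.97584020e-01  2.60246409e-01  1.55955223e-01]
 [ 9.34550836e-01 -3.41770563e-01 -9.90334172e-02  6.08587363e-01]
 [ 5.37490489e-05  2.78452524e-01 -9.60449993e-01  3.73035311e-01]
 [ 0.00000000e+00  0.00000000e+00  0.00000000e+00  1.00000000e+00]]
```

View pics/scene0.png

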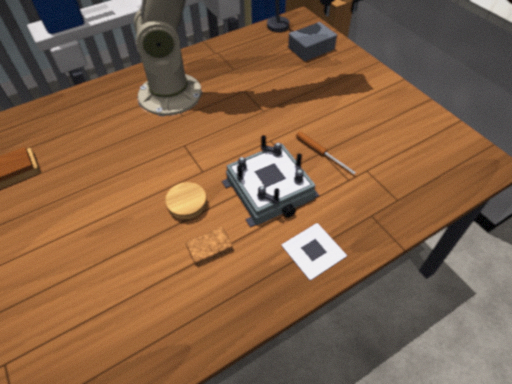

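View pics/top0.png

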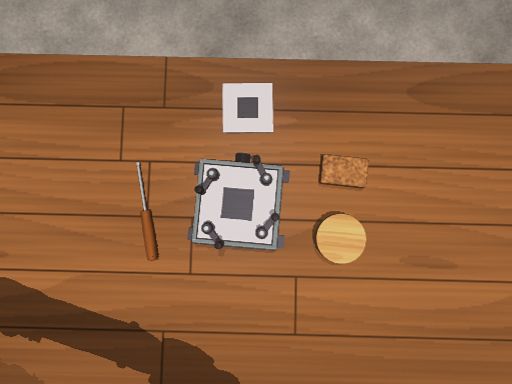

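View pics/wrist0.png

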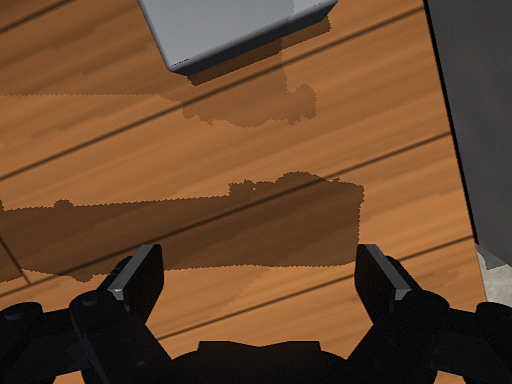

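```bash
python3 - <<'E'
import cv2,numpy as np
a=cv2.imread("pics/top0.png")[145:260,180:300]; b=cv2.imread("pics/scene0.png")[125:230,215:325]
a=cv2.resize(a,None,fx=5,fy=5,interpolation=cv2.INTER_CUBIC);b=cv2.resize(b,None,fx=5,fy=5,interpolation=cv2.INTER_CUBIC)
cv2.imwrite("pics/topc.png",a);cv2.imwrite("pics/scenec.png",b)
E
```

```text
(no output)
```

View pics/topc.png

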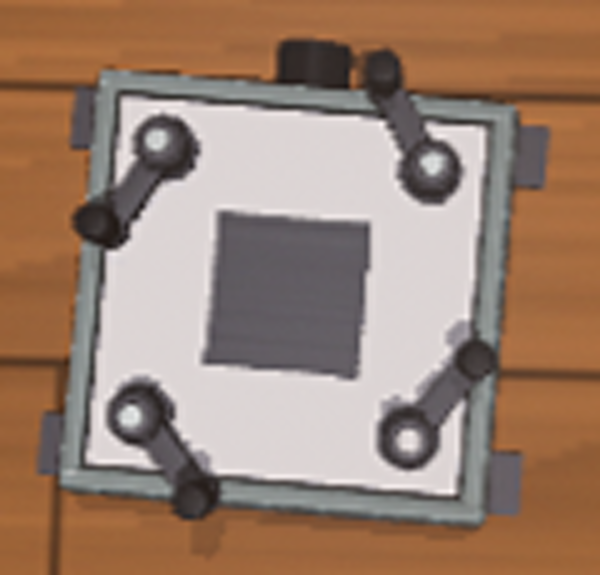

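View pics/scenec.png

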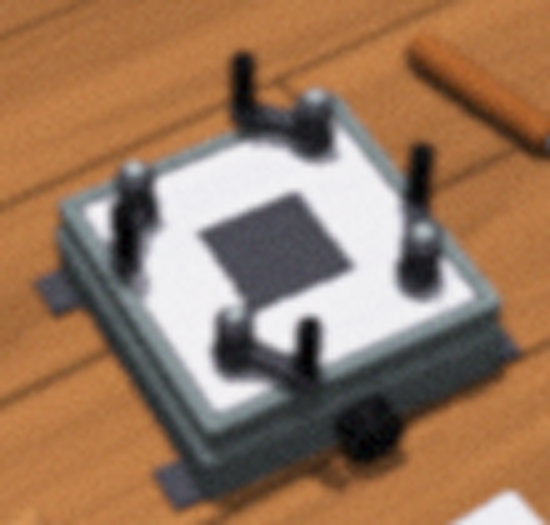

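```bash
cat > hp.py <<'E'
import numpy as np
def ray(cal,px):
    K,T=cal["K"],cal["extrinsics"]
    d=T[:3,:3]@np.linalg.solve(K,[px[0],px[1],1]); return T[:3,3],d/np.linalg.norm(d)
def atz(cal,px,z):
    o,d=ray(cal,px); return o+d*(z-o[2])/d[2]
def tri(obs):
    A=np.zeros((3,3));b=np.zeros(3)
    for cal,px in obs:
        o,d=ray(cal,px);P=np.eye(3)-np.outer(d,d);A+=P;b+=P@o
    x=np.linalg.solve(A,b)
    return x,[np.linalg.norm((np.eye(3)-np.outer(d,d))@(x-o)) for o,d in (ray(*q) for q in obs)]
def proj(cal,p):
    T=np.linalg.inv(cal["extrinsics"]);q=T[:3,:3]@p+T[:3,3];q=cal["K"]@q;return q[:2]/q[2]
E
python3 - <<'E'
from rig import robot,vision
from hp import *
np.set_printoptions(precision=4,suppress=True)
ct=vision.get_calibration("top");cs=vision.get_calibration("scene")
T=dict(sa=(160,138),pa=(98,222),sb=(136,413),pb=(194,495),sc=(408,440),pc=(474,358),sd=(433,163),pd=(381,70))
S=dict(sa=(424,228),pa=(421,150),sb=(316,95),pb=(242,58),sc=(135,170),pc=(125,205),sd=(234,312),pd=(309,322))
f=lambda p,o:((p[0]+.5)/5-.5+o[0],(p[1]+.5)/5-.5+o[1])
for k in T:
    t=f(T[k],(180,145));s=f(S[k],(215,125))
    x,e=tri([(ct,t),(cs,s)]);print(k,x,np.round(e,4),"top@z",atz(ct,t,.129 if k[0]=='p' else .111))
E
```

```text
sa [0.6415 0.1268 0.1108] [0.0004 0.0004] top@z [0.6412 0.1264 0.111 ]
pa [0.6032 0.1503 0.1261] [0.0008 0.0008] top@z [0.6026 0.1492 0.129 ]
sb [0.5225 0.1334 0.1096] [0.0006 0.0006] top@z [0.5222 0.1327 0.111 ]
pb [0.4887 0.1045 0.1276] [0.0007 0.0007] top@z [0.4891 0.1049 0.129 ]
sc [0.5132 0.0154 0.1052] [0.0004 0.0004] top@z [0.5135 0.0158 0.111 ]
pc [ 0.5489 -0.0114  0.1259] [0.0003 0.0003] top@z [ 0.549 -0.011  0.129]
sd [0.6332 0.0073 0.1078] [0.0004 0.0004] top@z [0.6331 0.0077 0.111 ]
pd [0.6709 0.0307 0.124 ] [0.0004 0.0004] top@z [0.6703 0.031  0.129 ]
```

```bash
python3 - <<'E'
from rig import robot,vision
from hp import *
import cv2
np.set_printoptions(precision=3,suppress=True)
for q in ([0,1,0,0],[.7071,.7071,0,0],[-.7071,.7071,0,0],[1,0,0,0]):
  for p in ([.55,.07,.26],[.685,.127,.105],[.6,.17,.105],[.47,.015,.105],[.68,.02,.105],[.5,-.03,.105]):
    print(q,p,robot.inverse_kinematics(p,q))
E
```

```text
[0, 1, 0, 0] [0.55, 0.07, 0.26] [-0.601  0.233  0.505  1.553 -0.114  1.385  1.485]
[0, 1, 0, 0] [0.685, 0.127, 0.105] [-0.445  0.64   0.34   1.329 -0.215  1.208  1.479]
[0, 1, 0, 0] [0.6, 0.17, 0.105] [-0.559  0.485  0.315  1.561 -0.161  1.121  1.363]
[0, 1, 0, 0] [0.47, 0.015, 0.105] [-0.633  0.185  0.593  1.979 -0.122  1.012  1.587]
[0, 1, 0, 0] [0.68, 0.02, 0.105] [-0.373  0.621  0.453  1.388 -0.277  1.195  1.679]
[0, 1, 0, 0] [0.5, -0.03, 0.105] [-0.584  0.27   0.675  1.906 -0.195  1.032  1.744]
[0.7071, 0.7071, 0, 0] [0.55, 0.07, 0.26] [-0.687  0.243  0.613  1.557 -0.141  1.386 -0.062]
[0.7071, 0.7071, 0, 0] [0.685, 0.127, 0.105] [-0.592  0.683  0.584  1.338 -0.378  1.231  0.013]
[0.7071, 0.7071, 0, 0] [0.6, 0.17, 0.105] [-0.701  0.513  0.514  1.568 -0.27   1.133 -0.127]
[0.7071, 0.7071, 0, 0] [0.47, 0.015, 0.105] [-0.707  0.194  0.677  1.981 -0.143  1.013  0.037]
[0.7071, 0.7071, 0, 0] [0.68, 0.02, 0.105] [-0.482  0.659  0.632  1.394 -0.396  1.216  0.187]
[0.7071, 0.7071, 0, 0] [0.5, -0.03, 0.105] [-0.665  0.288  0.774  1.909 -0.233  1.036  0.208]
[-0.7071, 0.7071, 0, 0] [0.55,
[... 345 characters left out ...]
.634]
[-0.7071, 0.7071, 0, 0] [0.68, 0.02, 0.105] [-0.782  1.017  1.348  1.408 -0.985  1.47  -2.609]
[-0.7071, 0.7071, 0, 0] [0.5, -0.03, 0.105] [-1.036  0.601  1.369  1.919 -0.644  1.173 -2.566]
[1, 0, 0, 0] [0.55, 0.07, 0.26] [-0.776  0.258  0.728  1.56  -0.174  1.389 -1.604]
[1, 0, 0, 0] [0.685, 0.127, 0.105] [-0.625  0.697  0.642  1.34  -0.419  1.24  -1.532]
[1, 0, 0, 0] [0.6, 0.17, 0.105] [-0.772  0.535  0.619  1.571 -0.331  1.143 -1.652]
[1, 0, 0, 0] [0.47, 0.015, 0.105] [-0.788  0.206  0.772  1.984 -0.169  1.015 -1.508]
[1, 0, 0, 0] [0.68, 0.02, 0.105] [-0.518  0.677  0.694  1.396 -0.44   1.226 -1.355]
[1, 0, 0, 0] [0.5, -0.03, 0.105] [-0.74   0.311  0.871  1.911 -0.274  1.043 -1.324]
```

```bash
python3 - <<'E'
from rig import robot,vision
from hp import *
import cv2,pickle
q=[2**-.5,2**-.5,0,0]
D=[]
for i,p in enumerate(([.60,-.0,.30],[.54,-.03,.26])):
    robot.move_to(p,q) if i==0 else robot.movel(p,speed=.2)
    robot.sleep(.2)
    c=vision.get_calibration("wrist"); im=vision.snapshot("wrist")
    cv2.imwrite(f"pics/w{i+1}.png",im[:,:,::-1]); D.append(c)
    o=robot.observe();print(o["time_s"],o["position"],o["wrist_force"],o["tcp_rot"])
pickle.dump(D,open("cal.pkl","wb"))
E
```

```text
2.875 [5.99984083e-01 4.60234527e-04 2.99917264e-01] [-0.28097135  0.66203509  0.1712307 ] [ 7.06830802e-01  7.07382646e-01 -5.55795540e-05 -8.43574085e-05]
3.6667 [ 0.54084779 -0.02948463  0.26030518] [-0.55774409  0.25058964 -0.14275132] [7.06782063e-01 7.07431222e-01 6.32545027e-05 4.21264511e-04]
```

View pics/w1.png

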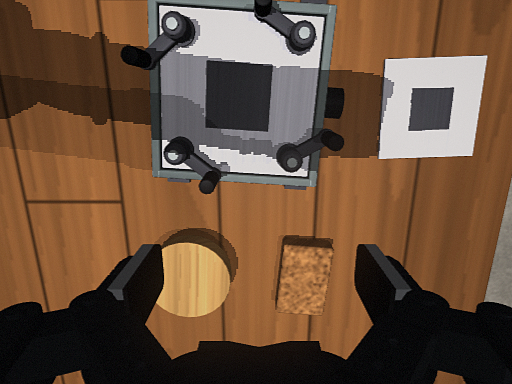

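View pics/w2.png

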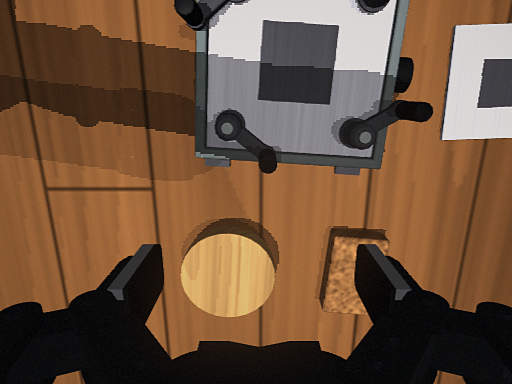

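```bash
python3 - <<'E'
import cv2,numpy as np
a=cv2.imread("pics/w1.png")
A=cv2.resize(a[0:80,110:330],None,fx=3.6,fy=3.6,interpolation=cv2.INTER_CUBIC)
B=cv2.resize(a[120:200,150:350],None,fx=3.6,fy=3.6,interpolation=cv2.INTER_CUBIC)
B=cv2.copyMakeBorder(B,0,0,0,A.shape[1]-B.shape[1],cv2.BORDER_CONSTANT)
o=np.vstack([A,B]);o=np.clip(o.astype(float)*1.6+20,0,255).astype('uint8');print(o.shape);cv2.imwrite("pics/w1c.png",o)
a=cv2.imread("pics/w2.png")
B=cv2.resize(a[80:190,195:445],None,fx=3.2,fy=3.2,interpolation=cv2.INTER_CUBIC)
B=np.clip(B.astype(float)*1.6+20,0,255).astype('uint8');cv2.imwrite("pics/w2c.png",B)
E
```

```text
(576, 792, 3)
```

View pics/w1c.png

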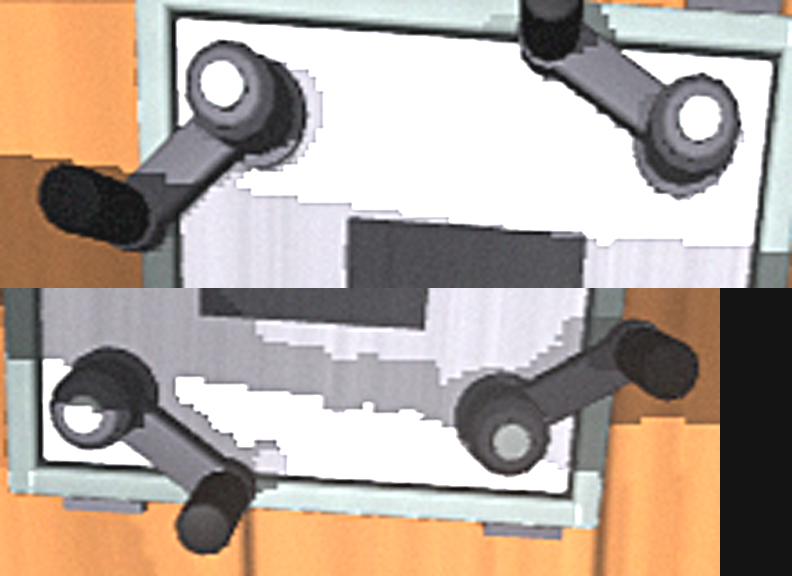

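View pics/w2c.png

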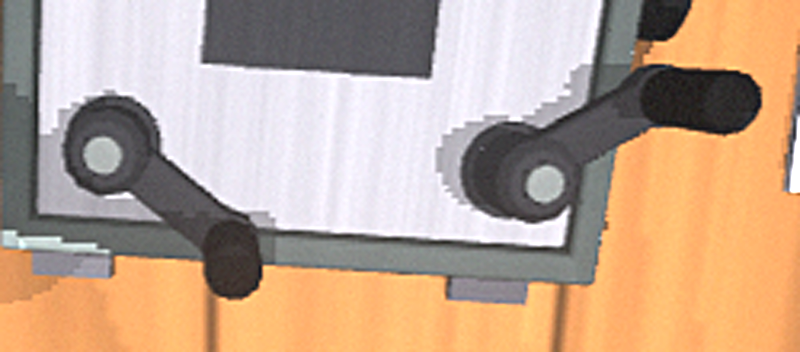

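```bash
python3 - <<'E'
from rig import vision
from hp import *
import pickle
np.set_printoptions(precision=4,suppress=True)
C=pickle.load(open("cal.pkl","rb"));ct=vision.get_calibration("top");cs=vision.get_calibration("scene")
f=lambda p,o,s:((p[0]+.5)/s-.5+o[0],(p[1]+.5)/s-.5+o[1])
T=dict(sa=(160,138),pa=(98,222),sb=(136,413),pb=(194,495),sc=(408,440),pc=(474,358),sd=(433,163),pd=(381,70))
S=dict(sa=(424,228),pa=(421,150),sb=(316,95),pb=(242,58),sc=(135,170),pc=(125,205),sd=(234,312),pd=(309,322))
W1={k:f(v,(110,0),3.6) for k,v in dict(sb=(221,83),sa=(701,118),pb=(72,197)).items()}
W1.update({k:f(v,(150,120),3.6) for k,v in dict(sc=(83,127),sd=(511,153),pc=(203,240),pd=(672,82)).items()})
W2={k:f(v,(195,80),3.2) for k,v in dict(sc=(102,155),pc=(233,272),sd=(544,184),pd=(735,101)).items()}
P={}
for k in T:
    obs=[(ct,f(T[k],(180,145),5)),(cs,f(S[k],(215,125),5))]
    if k in W1:obs.append((C[0],W1[k]))
    if k in W2:obs.append((C[1],W2[k]))
    x,e=tri(obs);P[k]=x
    print(k,x,np.round(e,4),[atz(c,p,.129 if k[0]=='p' else .111)[:2] for c,p in obs if c not in [cs]] if 0 else "", *[atz(c,p,.129 if k[0]=='p' else .111)[:2] for c,p in obs[2:]])
# fit square
m=np.array([[-1,1],[1,1]])
loc=dict(a=(60,60),b=(-60,60),c=(-60,-60),d=(60,-60))
X=np.array([complex(*loc[k])/1000 for k in 'abcd']);Y=np.array([complex(*P['s'+k][:2]) for k in 'abcd'])
c0=Y.mean();r=np.sum((Y-c0)*X.conj());th=np.angle(r);print("centre",c0,"yaw",np.degrees(th),"scale",abs(r)/np.sum(abs(X)**2))
F=c0+X*np.exp(1j*th);print("fit",F,"res",abs(F-Y))
for i,k in enumerate('abcd'):
    v=complex(*P['p'+k][:2])-F[i];print(k,abs(v),np.degrees(np.angle(v)))
E
```

```text
sa [0.6411 0.1272 0.1102] [0.0008 0.0003 0.0006]  [0.6406 0.1275]
pa [0.6032 0.1503 0.1261] [0.0008 0.0008] 
sb [0.5212 0.1344 0.109 ] [0.0017 0.0008 0.0021]  [0.5199 0.1353]
pb [0.4875 0.1054 0.1272] [0.0015 0.0012 0.0022]  [0.4863 0.1066]
sc [0.5125 0.0148 0.1059] [0.0012 0.0008 0.0014 0.0005]  [0.5128 0.0149] [0.5126 0.0151]
pc [ 0.5485 -0.0125  0.1272] [0.0015 0.0012 0.0012 0.0014]  [ 0.5479 -0.0129] [ 0.5477 -0.0133]
sd [0.6332 0.0072 0.108 ] [0.0005 0.0004 0.0004 0.0003]  [0.6325 0.0077] [0.6326 0.0075]
pd [0.6722 0.0301 0.1268] [0.0018 0.001  0.0005 0.0012]  [0.6721 0.0302] [0.6724 0.0303]
centre (0.5770122559980785+0.07091201005280097j) yaw -3.7326790723907535 scale 1.0023807681175818
fit [0.6408+0.1269j 0.521 +0.1347j 0.5132+0.0149j 0.633 +0.0071j] res [0.0004 0.0003 0.0007 0.0003]
a 0.04427103261564731 148.08495586041676
b 0.04455682676657421 -138.88620719004052
c 0.04464225582925265 -37.86042843398654
d 0.045438796234042775 30.367381251072473
```

```bash
cat > nut.py <<'E'
from rig import robot,vision
import numpy as np, json, os
np.set_printoptions(precision=3,suppress=True)
Q=[2**-.5,2**-.5,0,0]
ST=dict(a=(.6408,.1269),b=(.521,.1347),c=(.5132,.0149),d=(.633,.0071))
A0=dict(a=148.1,b=-138.9,c=-37.9,d=30.4)
R=.045; Z0=.113
def u(k,phi):
    t=np.radians(A0[k])-phi; return np.array([np.cos(t),np.sin(t),0]),np.array([np.sin(t),-np.cos(t),0])
def pos(k,phi,z=None,off=(0,0)):
    e,_=u(k,phi); p=np.array([*ST[k],0])+R*e+[off[0],off[1],0]; p[2]=(Z0-.00255*phi) if z is None else z; return p
def F(n=6,dt=.02):
    L=[]
    for i in range(n):
        robot.sleep(dt);L.append(robot.observe()["wrist_force"])
    return np.mean(L,0),np.std(L,0)
def comp(k,phi,f):
    e,t=u(k,phi); return -f@t, f@e   # push on handle (clockwise), radial outwards force on tool
E
python3 - <<'E'
from nut import *
robot.set_gripper(.4)
robot.movel(pos('a',0,.18),ori=Q,speed=.25)
t=robot.observe()["time_s"]
L=[]
for i in range(20):
    robot.sleep(.01);o=robot.observe();L.append(o["wrist_force"]);
L=np.array(L);print(L[::3],L.mean(0),L.std(0),t,robot.observe()["time_s"],o["position"],pos('a',0,.18),o["opening"])
E
```

```text
[[ 0.29  -0.489 -0.157]
 [-0.055 -0.338  1.413]
 [ 0.378 -0.068  0.504]
 [ 0.218 -0.545  0.234]
 [ 1.23  -0.464  0.662]
 [-0.322 -0.265  0.181]
 [ 0.507 -1.532 -0.617]] [ 0.138 -0.255  0.143] [0.478 0.604 0.57 ] 5.1917 5.3583 [0.603 0.149 0.181] [0.603 0.151 0.18 ] 0.394306885145123
```

```bash
python3 - <<'E'
from nut import *
f0,_=F(20,.01);print("base",f0, robot.observe()["position"])
hit=robot.movel(pos('a',0),speed=.1,until_force=8);print(hit,robot.observe()["position"],pos('a',0))
f,_=F(10,.01);print(f-f0)
robot.set_gripper(0.0)
o=robot.observe();print(o["opening"],o["position"],o["time_s"]);f,_=F(12,.01);print(f-f0,comp('a',0,f-f0))
import cv2;cv2.imwrite("pics/g_a.png",vision.snapshot("wrist")[:,:,::-1])
E
```

```text
base [-0.182  0.019 -0.004] [0.603 0.15  0.181]
False [0.603 0.151 0.114] [0.603 0.151 0.113]
[0.179 0.089 0.032]
0.16492400837914117 [0.603 0.151 0.114] 6.7333
[0.316 0.379 3.875] (np.float64(-0.48849086301543526), np.float64(-0.0678935676710347))
```

View pics/g_a.png

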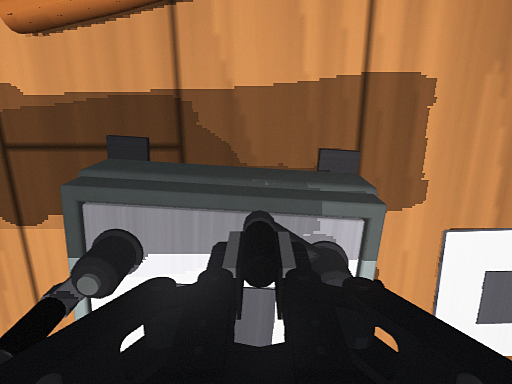

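```bash
cat >> nut.py <<'E'
def free(k,phi,end,f0,step=.2,speed=.08,stop=5.0,off=(0,0)):
    while phi<end-1e-6:
        phi=min(phi+step,end); robot.movel(pos(k,phi,off=off),speed=speed)
        o=robot.observe(); f,_=F(3,.01); ft,fr=comp(k,phi,f-f0)
        p=o["position"]-pos(k,phi,off=off); e,t=u(k,phi)
        print(f"phi {phi:.2f} t {o['time_s']:.2f} ft {ft:.2f} fr {fr:.2f} fz {f[2]-f0[2]:.1f} errT {1e3*p@t:.2f} errR {1e3*p@e:.2f} errZ {1e3*p[2]:.2f}")
        if ft>stop: break
    return phi
E
python3 - <<'E'
from nut import *
f0=np.array([-.05,-.05,0])
free('a',0,.6,f0)
E
```

```text
phi 0.20 t 7.14 ft -1.24 fr -0.33 fz 4.4 errT 0.74 errR -0.37 errZ 0.58
phi 0.40 t 7.42 ft -1.40 fr -0.38 fz 5.2 errT 0.56 errR -0.51 errZ 0.58
phi 0.60 t 7.71 ft -1.68 fr -0.64 fz 6.2 errT 0.51 errR -0.50 errZ 0.55
```

```bash
python3 - <<'E'
from nut import *
import cv2
f0=np.array([-.05,-.05,0])
for w in range(3):
    f,_=F(15,.01);print("static",f,comp('a',.6,f-f0),robot.observe()["position"]-pos('a',.6))
p=pos('a',.6);p[2]+=.002;robot.movel(p,speed=.03);f,_=F(15,.01);print("up2",f,comp('a',.6,f-f0),robot.observe()["position"]-p)
print(robot.observe()["time_s"])
cv2.imwrite("pics/g_a2.png",vision.snapshot("top")[:,:,::-1])
cv2.imwrite("pics/g_a3.png",vision.snapshot("scene")[:,:,::-1])
E
python3 -c "
import cv2,numpy as np
a=cv2.imread('pics/g_a2.png')[125:265,170:310];b=cv2.imread('pics/g_a3.png')[100:240,215:355]
cv2.imwrite('pics/g_a23.png',cv2.resize(np.hstack([a,b]),None,fx=2.85,fy=2.85,interpolation=2))"
```

```text
static [1.445 0.187 5.234] (np.float64(-1.4643434855123592), np.float64(-0.3848057699360272)) [ 0.001 -0.     0.001]
static [ 1.665 -0.333  5.03 ] (np.float64(-1.4558178942726943), np.float64(-0.9488105065983969)) [ 0.001 -0.     0.001]
static [ 1.343 -0.049  5.073] (np.float64(-1.2757193180120876), np.float64(-0.5595121891892686)) [ 0.001 -0.     0.001]
up2 [ 2.281 -3.019 -3.557] (np.float64(-0.9391814243642224), np.float64(-3.655730295108801)) [-0.    -0.001 -0.001]
8.4833
```

View pics/g_a23.png

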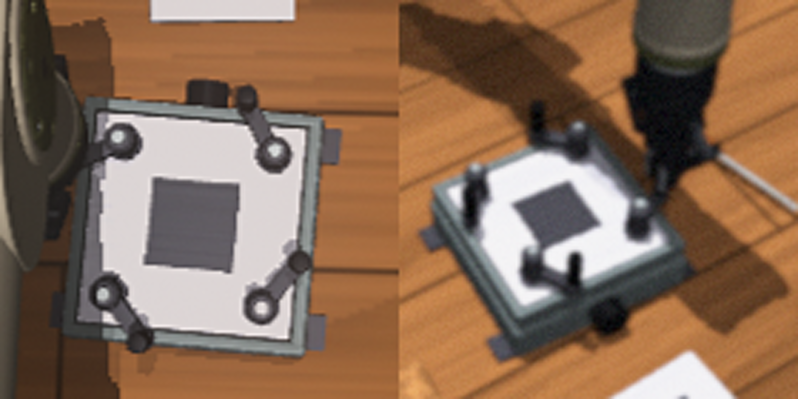

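```bash
sed -i 's/Z0=.113/Z0=.114/' nut.py; python3 - <<'E'
from nut import *
f0=np.array([-.05,-.05,0])
p=free('a',.6,1.6,f0,step=.25,stop=9)
p=free('a',p,2.0,f0,step=.1,speed=.03)
E
```

```text
phi 0.85 t 8.88 ft -0.97 fr -4.60 fz -2.4 errT 0.24 errR -0.56 errZ 0.01
phi 1.10 t 9.19 ft -1.70 fr -5.36 fz -1.7 errT 0.15 errR -0.50 errZ -0.02
phi 1.35 t 9.51 ft -1.36 fr -5.38 fz -1.2 errT -0.03 errR -0.40 errZ -0.05
phi 1.60 t 9.82 ft -1.32 fr -4.98 fz -0.4 errT -0.27 errR -0.25 errZ -0.04
phi 1.70 t 10.15 ft 0.29 fr -5.00 fz 0.6 errT -0.96 errR -0.18 errZ -0.03
phi 1.80 t 10.47 ft -0.02 fr -5.72 fz 1.1 errT -1.28 errR -0.17 errZ -0.08
phi 1.90 t 10.80 ft 0.92 fr -5.13 fz 2.0 errT -1.58 errR -0.08 errZ 0.02
phi 2.00 t 11.12 ft 0.99 fr -4.76 fz 1.4 errT -1.97 errR -0.01 errZ 0.10
```

```bash
sed -i 's/R=.045;/R=.0445;/' nut.py; cat >> nut.py <<'E'
def meas(k,phi,f0,n=12):
    f,_=F(n,.01);o=robot.observe();d=o["position"][:2]-np.array(ST[k])
    pa=(np.radians(A0[k])-np.arctan2(d[1],d[0])+.5)%(2*np.pi)-.5
    ft,fr=comp(k,pa,f-f0)
    print(f"cmd {phi:.3f} act {pa:.3f} r {1e3*np.hypot(*d):.1f} t {o['time_s']:.2f} ft {ft:.2f} fr {fr:.2f} fz {f[2]:.1f}")
    return ft,pa
def creep(k,phi,end,f0,step=.1,speed=.03,stop=5.0,n=8):
    while phi<end-1e-6:
        phi=min(phi+step,end);robot.movel(pos(k,phi),speed=speed);ft,pa=meas(k,phi,f0,n)
        if ft>stop:break
    return phi,ft
E
python3 - <<'E'
from nut import *
f0=np.array([-.05,-.05,0])
for i in range(3): meas('a',2.0,f0)
creep('a',2.0,2.8,f0)
E
```

```text
cmd 2.000 act 1.956 r 45.0 t 11.25 ft 0.93 fr -4.88 fz 2.0
cmd 2.000 act 1.957 r 45.0 t 11.35 ft 0.88 fr -4.85 fz 1.9
cmd 2.000 act 1.957 r 45.0 t 11.45 ft 1.08 fr -4.96 fz 2.1
cmd 2.100 act 2.060 r 45.0 t 11.82 ft 3.16 fr -3.14 fz 2.9
cmd 2.200 act 2.186 r 45.0 t 12.18 ft 3.10 fr -1.64 fz 3.3
cmd 2.300 act 2.294 r 45.0 t 12.55 ft 3.56 fr -0.28 fz 4.6
cmd 2.400 act 2.393 r 45.1 t 12.92 ft 3.70 fr -0.16 fz 5.0
cmd 2.500 act 2.487 r 45.2 t 13.28 ft 4.00 fr -0.34 fz 5.4
cmd 2.600 act 2.573 r 45.3 t 13.65 ft 4.80 fr -0.18 fz 5.6
cmd 2.700 act 2.663 r 45.3 t 14.02 ft 5.96 fr -0.01 fz 5.6
```

```bash
python3 - <<'E'
from nut import *
f0=np.array([-.05,-.05,0])
ft,_=meas('a',2.7,f0,20)
creep('a',2.7,2.9,f0,step=.03,speed=.01,stop=6.45,n=20)
E
```

```text
cmd 2.700 act 2.662 r 45.3 t 14.18 ft 5.80 fr -0.07 fz 5.9
cmd 2.730 act 2.682 r 45.3 t 14.63 ft 6.96 fr 0.27 fz 5.8
```

```bash
python3 - <<'E'
from nut import *
robot.set_gripper(.27)
p=pos('a',2.70);p[2]=.16;robot.movel(p,speed=.15)
f,_=F(25,.01);print("base a",f,comp('a',2.68,f+[.05,.05,0]),robot.observe()["opening"],robot.observe()["time_s"])
robot.set_gripper(.4)
robot.movel(pos('c',0,.165),speed=.25)
f0,_=F(25,.01);print("base c",f0,robot.observe()["position"]-pos('c',0,.165))
robot.movel(pos('c',0),speed=.12);f,_=F(8,.01);print(f-f0)
robot.set_gripper(0.);f,_=F(12,.01);print(f-f0,robot.observe()["opening"],robot.observe()["time_s"])
E
```

```text
base a [-0.07  -0.117 -0.362] (np.float64(-0.06896641775579444), np.float64(-0.013212333264638495)) 0.27157631833085455 15.6
base c [ 0.189  0.175 -0.028] [ 0.001  0.001 -0.   ]
[ 0.217 -0.675 -0.115]
[-0.608 -0.964  5.042] 0.16581806122212803 18.0417
```

```bash
python3 - <<'E'
from nut import *
f0=np.array([.05,.05,0]);k='c'
p=free(k,0,1.5,f0,step=.25,stop=6)
p,ft=creep(k,p,3.8,f0,step=.12,speed=.04,stop=4.6)
E
```

```text
phi 0.25 t 18.33 ft -2.15 fr 0.52 fz 7.5 errT 0.22 errR 0.41 errZ 0.61
phi 0.50 t 18.65 ft -2.71 fr 0.85 fz 8.0 errT 0.16 errR 0.27 errZ 0.52
phi 0.75 t 18.97 ft -2.38 fr 1.32 fz 8.4 errT 0.10 errR 0.14 errZ 0.49
phi 1.00 t 19.28 ft -2.16 fr 1.24 fz 8.6 errT 0.05 errR 0.05 errZ 0.49
phi 1.25 t 19.60 ft -1.56 fr 1.54 fz 8.8 errT 0.01 errR -0.04 errZ 0.53
phi 1.50 t 19.92 ft -1.84 fr 1.79 fz 9.6 errT 0.01 errR -0.05 errZ 0.55
cmd 1.620 act 1.610 r 44.4 t 20.29 ft -0.61 fr 2.44 fz 9.7
cmd 1.740 act 1.729 r 44.4 t 20.64 ft 0.02 fr 2.96 fz 10.1
cmd 1.860 act 1.850 r 44.4 t 20.99 ft -0.27 fr 3.22 fz 10.9
cmd 1.980 act 1.969 r 44.4 t 21.34 ft 0.00 fr 3.62 fz 12.3
cmd 2.100 act 2.086 r 44.4 t 21.69 ft 0.83 fr 4.75 fz 14.0
cmd 2.220 act 2.202 r 44.5 t 22.04 ft 1.73 fr 6.24 fz 15.8
cmd 2.340 act 2.319 r 44.6 t 22.39 ft 2.77 fr 7.43 fz 18.2
cmd 2.460 act 2.437 r 44.7 t 22.74 ft 3.90 fr 8.49 fz 20.6
cmd 2.580 act 2.559 r 44.8 t 23.09 ft 4.66 fr 10.20 fz 23.3
```

```bash
python3 - <<'E'
from nut import *
import cv2
im=vision.snapshot("wrist")[:,:,::-1]
cv2.imwrite("pics/g_c.png",im)
s=vision.snapshot("scene")[100:240,175:355,::-1]
cv2.imwrite("pics/g_c2.png",cv2.resize(s,None,fx=4,fy=4,interpolation=2))
E
```

```text
(no output)
```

View pics/g_c.png

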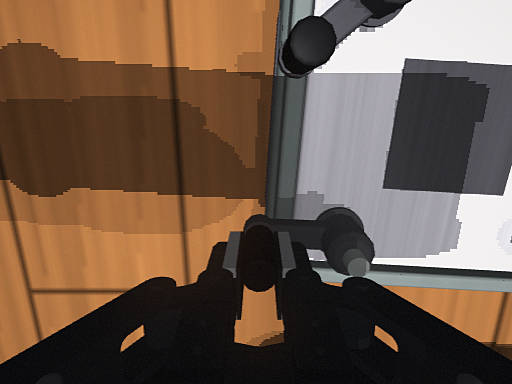

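View pics/g_c2.png

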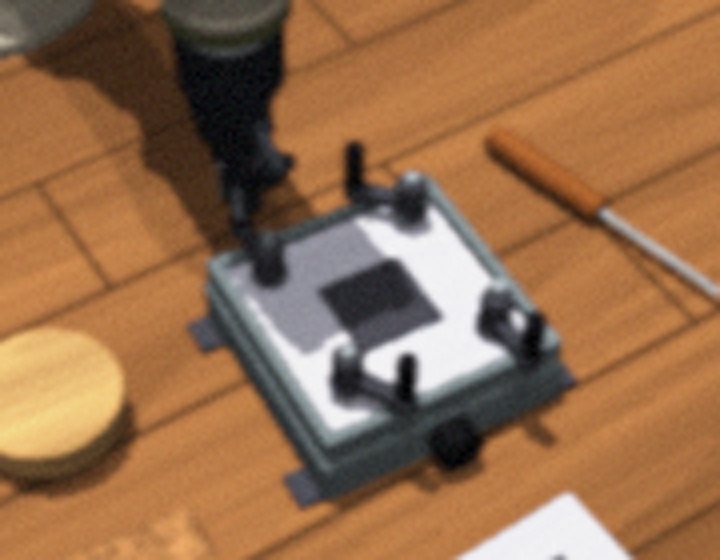

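```bash
python3 - <<'E'
from nut import *
f0=np.array([.05,.05,0]);k='c'
robot.set_gripper(.25); f,_=F(10,.01);print("opened",f)
p=pos(k,2.56);p[2]+=.005;robot.movel(p,speed=.08);f,_=F(12,.01);print("up",f)
robot.set_gripper(0.);meas(k,2.56,f0)
E
```

```text
opened [0.055 0.12  0.059]
up [ 0.205 -0.188 -0.263]
cmd 2.560 act 2.561 r 44.7 t 24.19 ft 0.24 fr 3.30 fz 4.8
```

```bash
python3 - <<'E'
import nut
from nut import *
nut.Z0+=.005
f0=np.array([.05,.05,0]);k='c'
creep(k,2.56,2.9,f0,step=.06,speed=.03,stop=4.4,n=8)
E
```

```text
cmd 2.620 act 2.594 r 44.8 t 24.51 ft 4.13 fr 5.23 fz 7.8
cmd 2.680 act 2.645 r 44.9 t 24.82 ft 5.81 fr 6.05 fz 9.6
```

```bash
python3 - <<'E'
import nut
from nut import *
nut.Z0+=.005; nut.R=.0455
f0=np.array([.05,.05,0]);k='c'
meas(k,2.68,f0,20)
creep(k,2.68,2.9,f0,step=.02,speed=.01,stop=6.45,n=16)
E
```

```text
cmd 2.680 act 2.645 r 44.9 t 24.99 ft 5.59 fr 5.88 fz 9.8
cmd 2.700 act 2.660 r 45.1 t 25.41 ft 6.29 fr 1.80 fz 6.3
cmd 2.720 act 2.679 r 45.1 t 25.79 ft 6.91 fr 2.48 fz 7.0
```

```bash
cat >> nut.py <<'E'
def travel(k,phi,dz=.0,op=.4):
    o=robot.observe()["position"]
    robot.set_gripper(.27)
    p=np.array(o);p[2]=.16;robot.movel(p,speed=.2)
    robot.movel(pos(k,phi,.16),speed=.3)
    if op!=.27: robot.set_gripper(op)
    f0,_=F(12,.01)
    p=pos(k,phi);robot.movel(p,speed=.15);f,_=F(5,.01);print("base",f0,"down",f)
    robot.set_gripper(0.);meas(k,phi,f0*0)
E
sed -i 's/Z0=.114/Z0=.119/;s/R=.0445;/R=.045;/' nut.py
python3 - <<'E'
from nut import *
f0=np.array([0,0,0.]);k='a'
travel(k,2.68,op=.27)
creep(k,2.68,2.9,f0,step=.03,speed=.015,stop=6.0,n=12)
E
```

```text
base [-0.244 -0.36   0.032] down [ 0.266 -0.193  0.715]
cmd 2.680 act 2.679 r 45.7 t 28.33 ft -0.40 fr -1.54 fz 5.7
cmd 2.710 act 2.686 r 45.7 t 28.68 ft 1.52 fr -1.24 fz 6.2
cmd 2.740 act 2.696 r 45.7 t 29.03 ft 3.32 fr -0.77 fz 5.9
cmd 2.770 act 2.706 r 45.7 t 29.38 ft 4.96 fr -0.49 fz 6.2
cmd 2.800 act 2.725 r 45.7 t 29.73 ft 6.11 fr 0.06 fz 5.6
```

```bash
python3 - <<'E'
from nut import *
f0=np.array([0,0,0.]);k='a'
creep(k,2.80,2.9,f0,step=.02,speed=.015,stop=6.5,n=20)
travel('b',0)
k='b'
free(k,0,1.5,f0,step=.25,stop=6)
E
```

```text
cmd 2.820 act 2.733 r 45.7 t 30.15 ft 6.94 fr 0.41 fz 5.2
base [ 0.013 -0.123 -0.133] down [ 0.173 -0.285  0.37 ]
cmd 0.000 act -0.004 r 44.8 t 32.87 ft -1.06 fr 2.97 fz 5.4
phi 0.25 t 33.16 ft -1.12 fr 3.93 fz 6.4 errT 0.37 errR -0.24 errZ 0.98
phi 0.50 t 33.48 ft -1.79 fr 3.85 fz 6.5 errT 0.93 errR -0.19 errZ 0.97
phi 0.75 t 33.79 ft -1.73 fr 2.72 fz 5.7 errT 1.34 errR -0.13 errZ 0.98
phi 1.00 t 34.11 ft -2.26 fr 2.52 fz 6.0 errT 1.42 errR -0.08 errZ 0.96
phi 1.25 t 34.42 ft -2.36 fr 2.31 fz 5.8 errT 1.33 errR -0.02 errZ 0.99
phi 1.50 t 34.74 ft -2.13 fr 2.08 fz 5.4 errT 1.26 errR 0.07 errZ 0.99
```

```bash
python3 - <<'E'
from nut import *
f0=np.array([0,0,0.]);k='b'
creep(k,1.5,3.8,f0,step=.12,speed=.04,stop=4.5)
E
```

```text
cmd 1.620 act 1.638 r 45.1 t 35.12 ft -0.20 fr 2.70 fz 6.3
cmd 1.740 act 1.757 r 45.2 t 35.47 ft -0.08 fr 2.39 fz 6.1
cmd 1.860 act 1.877 r 45.3 t 35.82 ft -0.15 fr 2.61 fz 5.8
cmd 1.980 act 1.997 r 45.3 t 36.17 ft 0.08 fr 2.40 fz 6.2
cmd 2.100 act 2.116 r 45.4 t 36.52 ft 0.94 fr 2.12 fz 7.1
cmd 2.220 act 2.232 r 45.5 t 36.87 ft 2.06 fr 2.09 fz 8.2
cmd 2.340 act 2.348 r 45.6 t 37.22 ft 3.01 fr 1.57 fz 9.3
cmd 2.460 act 2.463 r 45.7 t 37.57 ft 4.19 fr 1.46 fz 10.5
cmd 2.580 act 2.581 r 45.8 t 37.92 ft 4.10 fr 0.79 fz 10.5
cmd 2.700 act 2.693 r 45.9 t 38.27 ft 5.75 fr 0.29 fz 12.2
```

```bash
python3 - <<'E'
from nut import *
f0=np.array([0,0,0.]);k='b'
meas(k,2.7,f0,15)
creep(k,2.7,2.9,f0,step=.025,speed=.012,stop=6.45,n=16)
E
```

```text
cmd 2.700 act 2.693 r 45.9 t 38.39 ft 5.25 fr 0.20 fz 11.7
cmd 2.725 act 2.711 r 45.9 t 38.77 ft 6.24 fr 0.16 fz 12.4
cmd 2.750 act 2.734 r 45.9 t 39.16 ft 6.60 fr 0.07 fz 12.8
```

```bash
python3 - <<'E'
from nut import *
f0=np.array([0,0,0.])
meas('b',2.75,f0,20)
travel('d',0)
k='d'
p=free(k,0,1.5,f0,step=.25,stop=6)
creep(k,p,3.8,f0,step=.12,speed=.04,stop=4.5)
E
```

```text
cmd 2.750 act 2.734 r 46.0 t 39.33 ft 6.38 fr 0.29 fz 12.8
base [-0.06  -0.113 -0.387] down [-0.422  0.2    0.429]
cmd 0.000 act 0.009 r 45.8 t 42.03 ft -0.00 fr 0.59 fz 5.4
phi 0.25 t 42.33 ft -1.28 fr 0.61 fz 5.2 errT 0.97 errR 0.74 errZ 1.22
phi 0.50 t 42.64 ft -1.96 fr 0.41 fz 5.8 errT 1.02 errR 0.65 errZ 1.14
phi 0.75 t 42.96 ft -1.77 fr -0.77 fz 6.5 errT 0.89 errR 0.59 errZ 1.09
phi 1.00 t 43.27 ft -1.74 fr -1.27 fz 7.3 errT 0.68 errR 0.54 errZ 1.05
phi 1.25 t 43.59 ft -2.11 fr -0.23 fz 7.3 errT 0.37 errR 0.48 errZ 1.00
phi 1.50 t 43.91 ft -2.75 fr 0.14 fz 8.0 errT 0.11 errR 0.38 errZ 0.92
cmd 1.620 act 1.610 r 45.3 t 44.28 ft -0.89 fr -0.08 fz 8.0
cmd 1.740 act 1.727 r 45.3 t 44.63 ft -0.62 fr 0.22 fz 7.7
cmd 1.860 act 1.846 r 45.3 t 44.98 ft -0.73 fr 0.17 fz 7.6
cmd 1.980 act 1.963 r 45.2 t 45.33 ft -0.39 fr 0.45 fz 7.9
cmd 2.100 act 2.076 r 45.1 t 45.68 ft 0.49 fr 0.19 fz 8.0
cmd 2.220 act 2.188 r 45.1 t 46.03 ft 1.55 fr 0.46 fz 8.0
cmd 2.340 act 2.300 r 45.0 t 46.38 ft 2.69 fr 0.80 fz 8.3
cmd 2.460 act 2.412 r 45.0 t 46.73 ft 3.87 fr 0.61 fz 8.5
cmd 2.580 act 2.527 r 44.9 t 47.08 ft 4.06 fr 0.52 fz 9.0
cmd 2.700 act 2.637 r 44.9 t 47.43 ft 4.89 fr 1.02 fz 9.0
```

```bash
python3 - <<'E'
from nut import *
f0=np.array([0,0,0.]);k='d'
creep(k,2.7,3.2,f0,step=.03,speed=.015,stop=6.4,n=16)
E
```

```text
cmd 2.730 act 2.660 r 44.9 t 47.82 ft 6.23 fr 0.70 fz 8.9
cmd 2.760 act 2.684 r 44.9 t 48.20 ft 6.88 fr 0.75 fz 8.8
```

```bash
python3 - <<'E'
from nut import *
f0=np.array([0,0,0.])
travel('c',2.68,op=.27)
creep('c',2.70,3.0,f0,step=.03,speed=.02,stop=5.9,n=10)
E
```

```text
base [ 0.181  0.007 -0.18 ] down [ 0.045 -0.306  0.005]
cmd 2.680 act 2.676 r 45.0 t 50.45 ft 1.95 fr 4.65 fz 5.4
cmd 2.730 act 2.708 r 45.1 t 50.80 ft 4.95 fr 5.95 fz 8.7
cmd 2.760 act 2.731 r 45.1 t 51.13 ft 5.98 fr 6.63 fz 10.0
```

```bash
python3 - <<'E'
from nut import *
f0=np.array([0,0,0.])
creep('c',2.76,3.0,f0,step=.02,speed=.015,stop=6.4,n=16)
travel('a',2.73,op=.27)
creep('a',2.77,3.0,f0,step=.03,speed=.02,stop=5.7,n=10)
E
```

```text
cmd 2.780 act 2.742 r 45.2 t 51.52 ft 7.64 fr 7.34 fz 10.9
base [ 0.015 -0.179  0.025] down [-0.382 -0.296  0.393]
cmd 2.730 act 2.728 r 45.8 t 54.05 ft -0.44 fr -0.60 fz 5.8
cmd 2.800 act 2.751 r 45.8 t 54.44 ft 4.02 fr 0.45 fz 5.7
cmd 2.830 act 2.760 r 45.8 t 54.77 ft 5.74 fr 1.13 fz 5.5
```

```bash
python3 - <<'E'
from nut import *
f0=np.array([0,0,0.])
creep('a',2.83,3.0,f0,step=.015,speed=.015,stop=6.3,n=16)
travel('b',2.735,op=.27)
creep('b',2.77,3.0,f0,step=.025,speed=.02,stop=5.7,n=10)
E
```

```text
cmd 2.845 act 2.764 r 45.8 t 55.16 ft 6.79 fr 1.44 fz 5.1
base [ 0.287 -0.266 -0.164] down [ 0.282 -0.181 -0.124]
cmd 2.735 act 2.736 r 45.1 t 57.42 ft 3.74 fr -2.47 fz 4.7
cmd 2.795 act 2.784 r 45.3 t 57.79 ft 5.69 fr -3.22 fz 7.5
cmd 2.820 act 2.797 r 45.4 t 58.12 ft 7.61 fr -3.45 fz 8.7
```

```bash
python3 - <<'E'
from nut import *
import cv2
robot.set_gripper(.27)
p=np.array(robot.observe()["position"]);p[2]=.2;robot.movel(p,speed=.2)
robot.movel([.45,.30,.26],speed=.3)
cv2.imwrite("pics/end.png",np.hstack([cv2.resize(vision.snapshot("top")[125:265,170:310,::-1],None,fx=2.8,fy=2.8,interpolation=2),cv2.resize(vision.snapshot("scene")[100:240,215:355,::-1],None,fx=2.8,fy=2.8,interpolation=2)]))
cv2.imwrite("pics/endt.png",vision.snapshot("top")[:,:,::-1])
print(robot.observe()["time_s"],F()[0])
E
```

```text
59.8417 [ 0.004 -0.137  0.312]
```

View pics/end.png

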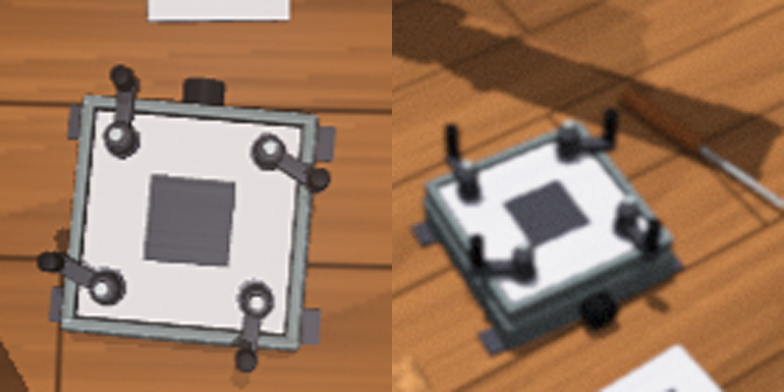

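View pics/endt.png

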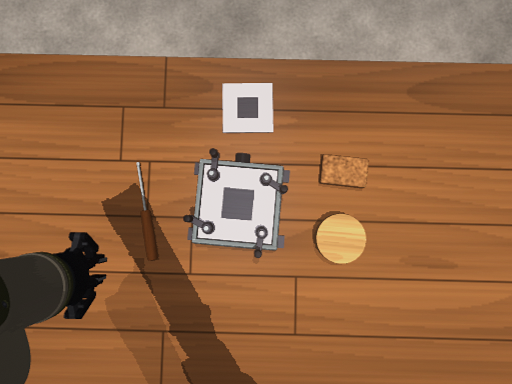

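```bash
python3 - <<'E'
from rig import robot
print(robot.job_done(), robot.observe()["time_s"])
E
```

```text
the job is handed in; nothing more can be done
the job is handed in; nothing more can be done
```

I tightened all four crank nuts clockwise in cross order: a, then c, a short recheck of a, then b and d. I handed the job in at about 60 s with the robot clear of everything.

| Nut | Turn (rad) | Last push on the handle, held (N) |
|---|---|---|
| a | about 2.76 | 6.8 |
| c | about 2.74 | 7.6 |
| b | about 2.80 | 7.6 |
| d | about 2.68 | 6.9 |

- **Out of range:** c and b read slightly above the 6–7.5 N snug range after my final re-checks, but below the 9 N over-tight mark. The uncertainty of these readings is roughly 0.2 N.
- **Not re-checked:** I did not re-check d after the final small touch-ups on c, a and b. While turning c, upward force on the gripper rose to 23 N, so I released and gripped again higher.
- **Last picture:** the four levers stand about where those turns put them. The gouge, bowl blank, sanding block and the smaller spare plate have not moved.

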